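# Clear the used board and lid into the wash tub

### The job

Clear the prep counter for washing-up: move the jar that stands on the chopping board upright into the shallow cardboard tray beside the other jar, and slide the chopping board and the round flat steel lid along the counter and push each off the counter's far edge, so that both drop into the rectangular wash tub below (not the round pot). Slide the board and the lid, do not lift them off the counter; do not tip the jar over, and leave everything else on the counter where it stands.

Things in the scene. Friction and masses are not known exactly. Their poses are not given: they have to be found in the camera images.
- edge (a point): point on the counter's straight far edge, which runs along y over the whole counter (counter top at z = 0, 35 mm thick, nothing beyond the edge at that level)
- board: white plastic chopping board, loose, 110 mm (its x) by 160 mm (its y) by 20 mm thick, lying flat, 0.33 kg give or take; origin at the centre of its underside. Too wide to grasp; slides on the counter when pushed at its side
- lid: flat round steel lid, loose, 120 mm diameter, 20 mm thick, its upright rim 12 mm high and then a slight bevel to 108 mm across the top, no knob, lying flat; origin at the centre of its underside. Too wide to grasp
- jar: closed amber glass jar with paper label and white cap, 56 mm diameter, 110 mm tall, about 0.28 kg, standing on the chopping board at the start; origin at the centre of its underside, z up along it
- tray: shallow open cardboard tray, fixed, outside 280 mm (its x) by 110 mm (its y) by 25 mm high, walls and floor 5 mm; origin at the centre of its underside. At the left or right side of the counter
- jar2: the other jar, same as the first, standing somewhere along the middle line of the tray; origin at the centre of its underside; leave it
- tub: rectangular white wash tub, open at the top, fixed below the counter's far edge and reaching a little under it; outside 300 by 300 mm, 120 mm high, wall and floor 5 mm; its rim is 60 mm below the counter top; origin at the centre of its underside
- pot: round steel stock pot, open, 220 mm across and 110 mm high, fixed, next to the tub below the edge; nothing belongs in it; origin at the centre of its underside
- scale: flat grey kitchen scale, fixed, 170 mm (its x) by 110 mm (its y), 34 mm high, on the side of the counter opposite the tray; origin at the centre of its underside
- mill: brown wooden pepper mill, loose, 50 mm diameter at the foot, 132 mm tall, standing near the far edge; origin under its centre
- shaker: clear spice shaker with steel cap, loose, 49 mm diameter, 97 mm tall, standing near the far edge; origin under its centre
- tin: steel tin with paper label, loose, 50 mm diameter, 90 mm tall, standing near the far edge; origin under its centre
- oil: tall oil bottle, loose, 68 mm diameter, 200 mm tall, standing between the working area and the robot's side of the counter; origin under its centre
- mug: white mug, loose, 80 mm diameter and 100 mm tall with a handle on its +y side, which points to the robot's side, standing between the working area and the robot's side of the counter; origin under its centre

How it is judged (in metres and radians):
At the end, for the whole second after the job is handed in: The board and the lid lie at rest inside the wash tub (origin within 145 mm of its centre line each way and at least 20 mm below its rim), and the jar stands upright (within 0.1 rad) at rest on the tray's floor, inside its walls (x of board in the frame of tub between -0.145 and 0.145 m and y of board in the frame of tub between -0.145 and 0.145 m and z of board in the frame of tub between -0.01 and 0.1 m and linear speed of each of board, lid, jar below 0.04 m/s and x of lid in the frame of tub between -0.145 and 0.145 m and y of lid in the frame of tub between -0.145 and 0.145 m and z of lid in the frame of tub between -0.01 and 0.1 m and x of jar in the frame of tray between -0.135 and 0.135 m and y of jar in the frame of tray between -0.05 and 0.05 m and z of jar in the frame of tray between -0.005 and 0.015 m and angle between jar's own z axis and vertical below 0.1 rad); the robot touches nothing.
It fails at once if the board or the lid is lifted more than 60 mm off the counter (height (world z) of any of board, lid above 0.06 m).
It fails at once if the jar is tipped over (more than 0.7 rad) or falls off the counter (angle between jar's own z axis and vertical above 0.7 rad or height (world z) of jar below -0.03 m).
It fails at once if something else on the counter is moved by more than 30 mm or tipped (distance of any of jar2, mill, shaker, tin, oil, mug from where it was at the start of the episode above 0.03 m or angle between any of jar2, mill, shaker, tin, oil, mug's own z axis and vertical above 0.5 rad).
It also fails if it takes over 72 s, if anything falls off the work surface, if the arm or the gripper's body presses on something with over 40 N, if the wrist force passes 120 N, or if a joint passes its speed limit or range.

### The arm

A 6-joint arm with a two-finger parallel gripper is mounted at the origin on the work surface. World frame = base frame: x ahead of the robot, y to its left, z up, the work surface at z = 0. Lengths are in mm, angles in rad, forces in N, time in s.
With the tool pointing down it reaches from about 350 to 975 mm from the base axis. Payload 7.1 kg.
Tool frame: the origin (TCP) lies on the front face of the gripper's body, between the roots of the fingers; the fingertips stand 80 mm ahead of it and the grasp point (between the pads) lies 61 mm ahead of it (env.tips_ahead is the distance from the TCP to the fingertips, in mm); z points along the fingers, y is the line along which they close (so a half turn about z gives the same grasp; the last joint's range is limited). The gripper opens to 88 mm and grips with 3 to 60 N. Pads are 20 mm wide; open, the fingers measure 115 mm over their backs; the gripper's body (75 mm by 178 mm) begins 61 mm behind the grasp point.
Start: joints at [1.162, 0.423, 1.63, -0, 1.089, -0.019], TCP at [237.47, 578.112, 302.675] pointing down, gripper open.
Joint ranges: [-3, 3], [-0.9, 2.11], [0.09, 2.58], [-1.31, 4.45], [0.11, 2.69], [-2.54, 2.54]. Speed limits (rad/s): [2.39, 2.39, 3.01, 3.14, 3.14, 3.14].

### API

Orientations are given as a unit quaternion [x, y, z, w].
In Python, from station import env, set_gripper, viewer, workorder gives the robot as it stands. Calls block until the motion is done:
- env.reach(position, orientation): joint-space move of the TCP to a pose.
- env.move_l(position, rot=None, rate=150, f_stop=None): straight line of the TCP; rot=None keeps the orientation; rate is the mean speed in mm/s. With f_stop (N) it stops when the force on the tool has changed by that much, and returns True; else False.
- env.move_joints(angles): joint-space move.
- set_gripper(opening): finger opening in mm; the grip force is fixed at half the most; returns when the fingers have stopped.
- env.hold(seconds).
- env.ik(position, orientation): joint angles nearest the present ones, or None.
- env.read_state(): the state.
- viewer.camera(name): name is "scene" or "top"; returns the picture (480x640x3 uint8, blue, green, red); there is no depth.
- viewer.camera_params(name): a dict with "fx", "fy", "cx", "cy" (pixels), "dist" ([k1, k2, p1, p2, k3] as OpenCV has them; the pictures are not rectified), "pose" (4x4, takes a point from camera to world coordinates). Camera axes: x right, y up, looking along -z (the intrinsics and any distortion apply to the point x, -y, -z); pixel columns grow to the right and rows downward; lengths in mm; the calibration is good to about 2 mm. A picture is of the moment at which its call begins. camera_params takes no time and is no camera call.
A pose or a line that the arm cannot do raises env.IKError and nothing moves.
- workorder.sign_off(): hands the job in; it is judged then, once.
The state is a dict: "time_s": time; "qpos": joint angles; "dq": joint speeds; "tau": joint torques, N m; "tool_pos": TCP position; "orientation": TCP orientation; "force": force on the tool from outside, world axes, zero at the start; "wrist_torque": the same for the moment, N m; "width": finger opening in mm; "grip_force": force on a finger pad.
Only numpy, scipy, OpenCV 4.12 (cv2) and the standard library are available. Lean on these libraries where they do the work, as an engineer would, in place of code of your own. Each camera call takes 0.05 s, during which the arm holds its last target. There are 200 camera calls.

## Working session

There is one attempt and no reset: what is moved stays moved. The work goes in short steps, each a Python script; the robot and the scene stay as the last script left them, time stands still between calls to the robot, and variables do not carry over. Pictures are saved under pics/ and viewed, at most 10 in all, crops included, and the job is handed in when it is done.

```bash
mkdir -p pics; ls
python3 - <<'E'
from station import env, viewer
import cv2
for n in("scene","top"):
    cv2.imwrite(f"pics/{n}0.png",viewer.camera(n)); p=viewer.camera_params(n); print(n,p)
print(env.read_state())
E
```

```text
pics
scene {'fx': 466.90610176253347, 'fy': 466.90610176253347, 'cx': 316.3473386585551, 'cy': 236.14308068128136, 'dist': array([0.00268698, 0.        , 0.        , 0.        , 0.        ]), 'pose': array([[-8.80226361e-01, -2.43165376e-01,  4.07519514e-01,
         9.80118882e+02],
       [ 4.74233614e-01, -4.82283396e-01,  7.36549527e-01,
         7.74640281e+02],
       [ 1.74365522e-02,  8.41589761e-01,  5.39835753e-01,
         5.33389757e+02],
       [ 0.00000000e+00,  0.00000000e+00,  0.00000000e+00,
         1.00000000e+00]])}
top {'fx': 528.375778214227, 'fy': 528.375778214227, 'cx': 315.98805099217384, 'cy': 234.84083590846834, 'dist': array([-0.11934415,  0.        ,  0.        ,  0.        ,  0.        ]), 'pose': array([[ 2.56261365e-02,  9.89720165e-01, -1.40702867e-01,
         3.76729226e+02],
       [-9.99256767e-01,  2.94148613e-02,  2.49134299e-02,
         1.88670384e+01],
       [ 2.87960793e-02,  1.39959857e-01,  9.89738362e-01,
         9.73778606e+02],
       [ 0.00000000e+00,  0.00000000e+00,  0.00000000e+00,
         1.00000000e+00]])}
{'time_s': 0.1, 'qpos': array([ 1.16200241e+00,  4.23726397e-01,  1.63058455e+00, -1.07600230e-05,
        1.08860742e+00, -1.90022007e-02]), 'dq': array([-3.85188654e-04, -2.67719712e-04, -2.88171823e-03,  1.98809710e-04,
       -2.50956143e-05, -1.04701479e-03]), 'tau': array([ 1.28325453e-03, -5.45612311e+01, -2.74328828e+01,  6.46273512e-02,
        1.87603338e-02, -4.97290068e-05]), 'tool_pos': array([237.32502544, 577.77556028, 302.01450912]), 'orientation': array([ 1.93661874e-01,  9.81068111e-01, -6.48761505e-04, -1.36048564e-04]), 'force': array([ 0.08058927, -0.07387408,  0.93489056]), 'wrist_torque': array([-0.00513366, -0.01255833,  0.04062113]), 'grip_force': 0.0, 'width': 87.60866938637633}
```

View pics/top0.png

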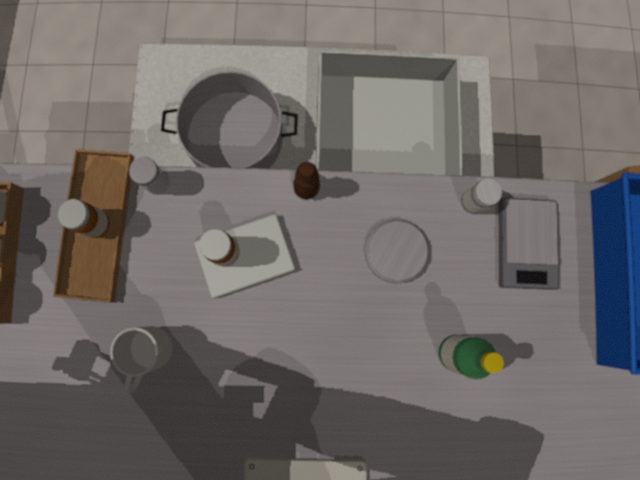

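View pics/scene0.png

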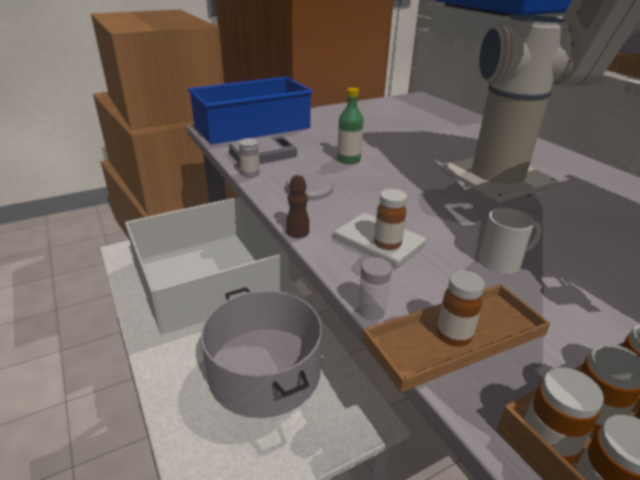

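Top view: board centre at ≈(245,255), jar cap (214,244), lid (397,250), tray (95,225) with jar2 cap (74,213). The tub spans cols 318–460, with the pot to its left (230,120). Mill (307,182) stands between board and tub, and tin (487,192), shaker (145,172), oil (492,362) and mug (135,350) are around them. The scene view agrees with this layout.

```bash
cat > h.py <<'E'
import numpy as np, cv2
from station import env, viewer, set_gripper, workorder
def p2w(n,uv,z):
    p=viewer.camera_params(n); K=np.array([[p['fx'],0,p['cx']],[0,p['fy'],p['cy']],[0,0,1]])
    q=cv2.undistortPoints(np.array([[uv]],float),K,p['dist'])[0,0]
    d=p['pose'][:3,:3]@[q[0],-q[1],-1]; o=p['pose'][:3,3]
    return (o+d*(z-o[2])/d[2])[:2]
def w2p(n,P):
    p=viewer.camera_params(n); K=np.array([[p['fx'],0,p['cx']],[0,p['fy'],p['cy']],[0,0,1]])
    c=np.linalg.inv(p['pose'])@np.r_[P,1]; 
    return cv2.projectPoints(np.array([[c[0],-c[1],-c[2]]]),np.zeros(3),np.zeros(3),K,p['dist'])[0][0,0]
E
python3 - <<'E'
from h import *
for nm,uv,z in [("edge",(60,163),0),("edge",(250,172),0),("edge",(560,181),0),("b",(278,214),20),("b",(297,268),20),("b",(213,297),15),("b",(195,245),20),
 ("lid",(397,250),18),("lidL",(364,250),10),("lidR",(430,250),10),("jarcap",(214,244),110),("jar2cap",(74,213),115),("tray",(77,151),25),("tray",(131,152),25),("tray",(112,301),25),("tray",(55,297),25),
 ("millfoot",(307,188),0),("milltop",(307,171),132),("tubTL",(318,53),-60),("tubTR",(460,57),-60),("tubR@edge",(462,178),-60),("tubL@edge",(317,172),-60),
 ("tincap",(488,191),95),("shakcap",(145,170),95),("oilcap",(492,362),200),("mugtop",(134,352),100),("scale",(503,200),34),("scale",(499,287),34)]:
    print(nm,p2w("top",uv,z).round())
for n in("scene","top"):
  im=cv2.imread(f"pics/{n}0.png")
  c=im[130:310,130:510] if n=="top" else im[130:340,200:520]
  cv2.imwrite(f"pics/{n}0c.png",cv2.resize(c,None,fx=2.1 if n=="top" else 2.4,fy=2.1 if n=="top" else 2.4,interpolation=cv2.INTER_CUBIC))
E
```

```text
edge [641. 493.]
edge [632. 122.]
edge [ 637. -484.]
b [549.  65.]
b [451.  28.]
b [394. 178.]
b [487. 214.]
lid [ 489. -154.]
lidL [488. -95.]
lidR [ 492. -218.]
jarcap [479. 165.]
jar2cap [524. 403.]
tray [658. 450.]
tray [658. 345.]
tray [381. 359.]
tray [383. 466.]
millfoot [604.  14.]
milltop [602.  15.]
tubTL [911.  -1.]
tubTR [ 918. -306.]
tubR@edge [ 650. -303.]
tubL@edge [652.  -6.]
tincap [ 588. -301.]
shakcap [605. 294.]
oilcap [ 305. -265.]
mugtop [298. 290.]
scale [ 586. -352.]
scale [ 424. -340.]
```

View pics/top0c.png

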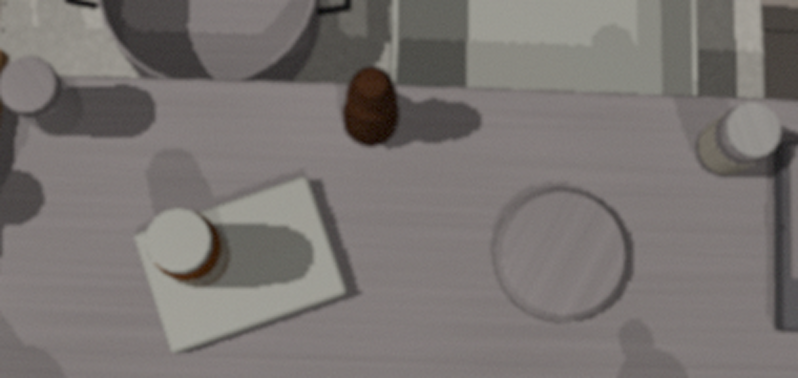

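```bash
cat >> h.py <<'E'
def q(a):  # tool down, closing line at world angle a from +y (toward -x)
    t=np.pi/2+a/2; return [np.cos(t),np.sin(t),0,0]
def st(*k):
    s=env.read_state(); print(round(s['time_s'],2),s['tool_pos'].round(1),s['force'].round(1),round(s['width'],1),*[s[x] for x in k])
E
python3 - <<'E'
from h import *
j=p2w("top",(215.7,245.7),130); print(j)
jx,jy=j; tx,ty=436,407
print([env.ik(p,q(0)) is not None for p in([jx,jy,141],[tx,ty,127],[tx,ty,300],[405,-154,86],[690,-154,86],[690,-130,86])])
env.reach([jx,jy,300],q(0)); env.move_l([jx,jy,141],rate=150,f_stop=15); st()
set_gripper(0); st('grip_force')
env.move_l([jx,jy,270]); st('grip_force')
env.move_l([tx,ty,270],rate=220); env.move_l([tx,ty,140],rate=150); r=env.move_l([tx,ty,122],rate=25,f_stop=4); print(r);st()
cv2.imwrite("pics/t1.png",viewer.camera("top")[100:340,0:320])
cv2.imwrite("pics/s1.png",viewer.camera("scene"))
E
```

```text
[474.27406537 158.33510667]
[True, True, True, True, True, True]
3.07 [474.7 158.5 141.6] [-0.2  0.5  0.1] 88.0
3.67 [474.4 158.4 141.2] [-2.  -0.1  2.9] 55.5 29.99961421592161
4.68 [473.6 158.1 269.1] [-0.1 -0.4 -3. ] 55.1 29.996672035194933
True
7.56 [436.  407.1 126.1] [-1.3 -0.1  4.1] 55.2
```

View pics/s1.png

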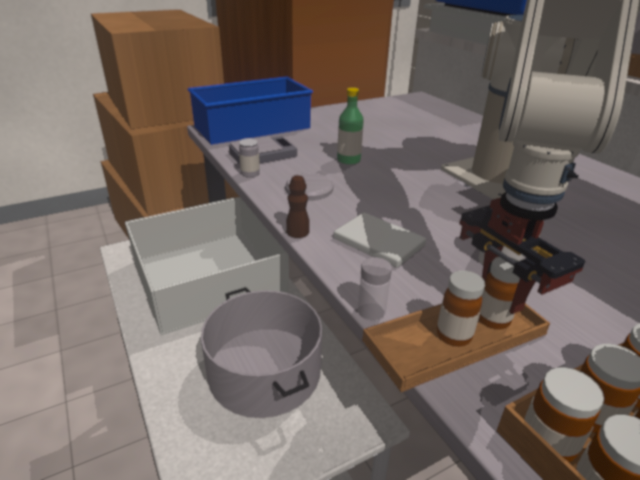

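The scene shows the jar upright in the tray behind jar2, at about (500,300), with contact at the expected height. I'll release it and push the lid next.

Run:
```python
from h import *
set_gripper(80); x,y,_=env.read_state()['tool_pos']; env.move_l([x,y,280],rate=200)
ly=-155
env.reach([407,ly,230],q(0)); set_gripper(60); print(env.move_l([407,ly,87],rate=150,f_stop=15)); st()
print(env.move_l([560,ly,87],rate=120,f_stop=25)); st()
print(env.move_l([670,ly,87],rate=250,f_stop=25)); st()
env.move_l([660,ly,250],rate=200)
env.reach([455,250,250],q(np.pi/2)); st()
a=viewer.camera("top"); cv2.imwrite("pics/t2.png",a)
```

```text
False
12.84 [ 407.3 -155.1   87.5] [-0.4 -0.6 -0.4] 59.9
False
14.27 [ 559.8 -155.    87. ] [-0.3  1.  -0.5] 60.0
False
14.86 [ 668.6 -154.8   86.4] [-0.5  0.3  0.2] 59.9Traceback (most recent call last):
  File "<stdin>", line 8, in <module>
station.IKError: the arm cannot take that pose within its joint ranges
```

Run:
```python
from h import *
env.reach([462,242,250],q(-np.pi/2)); st()
a=viewer.camera("top"); cv2.imwrite("pics/t2.png",a)
set_gripper(70)
print(env.move_l([462,242,87],rate=150,f_stop=15)); st()
print(env.move_l([462,110,87],rate=70,f_stop=20)); st()
env.move_l([462,125,87],rate=100); env.move_l([462,125,260],rate=250)
env.reach([400,300,300],q(-np.pi/2))
b=viewer.camera("top"); cv2.imwrite("pics/t3.png",b)
cv2.imwrite("pics/t23.png",np.vstack([a[40:320,100:520],b[40:320,100:520]]))
st()
```

```text
17.79 [462.3 241.8 249.8] [-0.1  0.6  0. ] 59.6
False
19.48 [462.4 242.2  87.7] [0.1 0.3 1.1] 70.2
False
21.51 [462.  110.1  87. ] [1.  2.1 2.3] 69.8
23.48 [400.  298.8 298.9] [-0.4 -0.1  0.4] 70.3
```

View pics/t23.png

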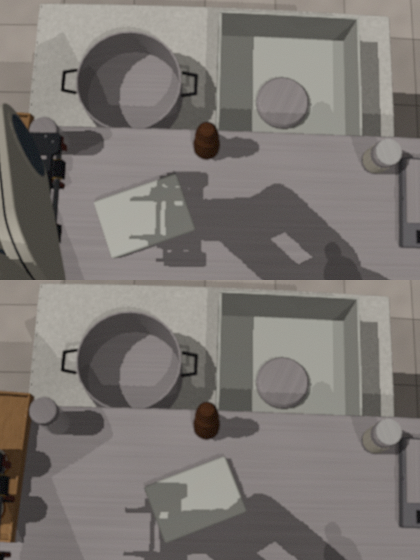

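Lid lies flat in the tub; mill untouched. The board has slid with its yaw nearly unchanged, its centre at top pixel ≈(295,260). I'll keep pushing it to -y.

Run:
```python
from h import *
C=[(325,217),(345,271),(265,302),(245,251)]
P=np.array([p2w("top",c,20) for c in C]); print(P.round(),P.mean(0).round())
env.reach([462,135,200],q(-np.pi/2)); env.move_l([462,135,87],rate=150,f_stop=15)
print(env.move_l([462,-45,87],rate=80,f_stop=20)); st()
env.move_l([462,-25,87],rate=100); env.move_l([462,-25,260],rate=250)
env.reach([400,200,300],q(-np.pi/2))
b=viewer.camera("top"); cv2.imwrite("pics/t4.png",cv2.resize(b[100:330,220:540],None,fx=2,fy=2))
st()
```

```text
[[546. -21.]
 [448. -59.]
 [388.  83.]
 [479. 123.]] [465.  31.]
False
27.61 [462.  -44.9  87. ] [ 0.4  1.3 -0.3] 70.0
29.79 [400.2 199.1 299.2] [-0.9 -0.7  0.9] 69.6
```

View pics/t4.png

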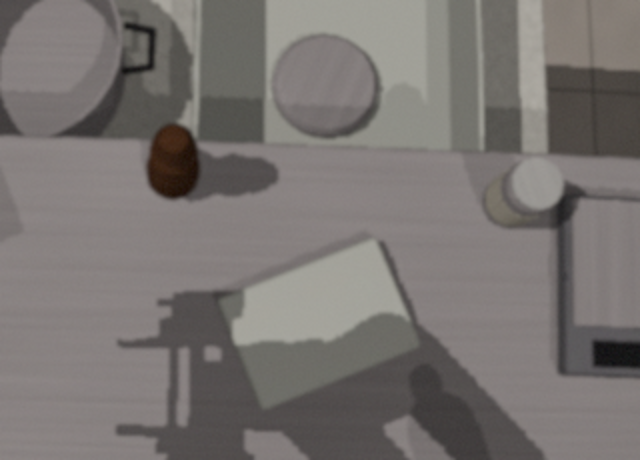

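Board centre is at top pixel ≈(380,261), clear of the mill in the tub's lane. Its rear corner is at (352,304).

Run:
```python
from h import *
C=[(408,218.5),(429.5,272.5),(352.5,304.5),(329.5,247.5)]
P=np.array([p2w("top",c,20) for c in C]); print(P.round(),P.mean(0).round())
x0=P[:,0].min()-26; print(x0)
assert 350<x0<372
env.reach([x0,-120,240],q(0)); st(); print(env.move_l([x0,-120,87],rate=120,f_stop=10)); st()
print(env.move_l([560,-138,87],rate=90,f_stop=20)); st()
print(env.move_l([675,-140,87],rate=250,f_stop=25)); st()
env.move_l([660,-140,260],rate=200)
env.reach([400,250,300],q(-np.pi/2))
env.hold(0.5)
b=viewer.camera("top"); cv2.imwrite("pics/t5.png",b); st()
```

```text
[[ 548. -174.]
 [ 449. -214.]
 [ 388.  -74.]
 [ 490.  -30.]] [ 469. -123.]
361.77129943759246
31.82 [ 361.9 -120.   240.1] [-0.7 -0.5 -0. ] 70.1
False
33.24 [ 362.  -120.1   87.4] [-0.1 -0.9  0.4] 70.0
False
35.6 [ 559.9 -138.    87. ] [-1.5  0.5 -0.7] 69.9
False
36.21 [ 674.  -139.8   86.5] [-0.5 -0.4 -0.5] 70.1
39.78 [400. 250. 300.] [-0.5 -0.7 -0.1] 70.0
```

View pics/t5.png

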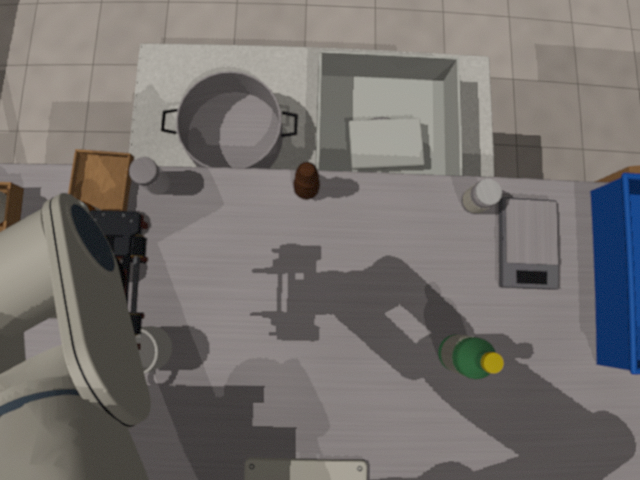

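The board lies in the tub at (387,142), on top of the lid; mill, tin, oil and shaker are unmoved. I'll check the jar, then hand in.

Run:
```python
from h import *
env.reach([450,0,350],q(-np.pi/4)); env.hold(0.3); st()
a=viewer.camera("scene"); cv2.imwrite("pics/s6.png",a)
```

```text
41.3 [450.    0.5 349.9] [-0.4 -0.5 -0.7] 70.2
```

View pics/s6.png

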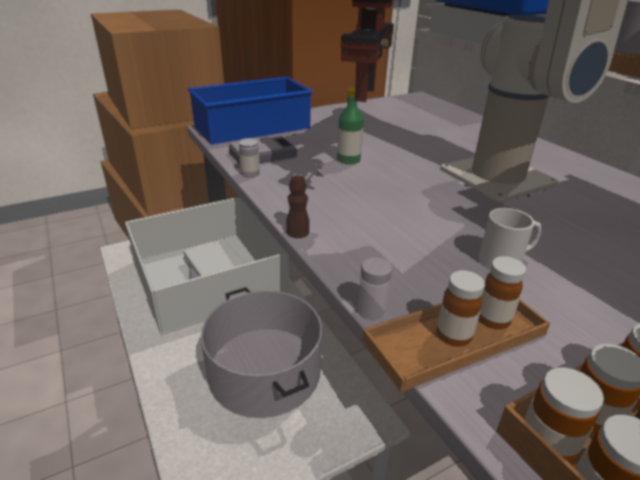

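The jar stands upright in the tray at (500,295), the board is in the tub at (215,260), and everything else is in place.

```bash
python3 -c "
from station import workorder
print(workorder.sign_off())"
```

```text
the job is handed in; nothing more can be done
None
```

I handed the job in at about 41 s of the 72 s allowed: the jar stands upright in the tray beside the other jar, the board and lid are both in the wash tub (the board on top of the lid), and nothing else looked moved in the last pictures; the sign-off returned no verdict.

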